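# Slide a loaded carrier under the reader's spring cover

## Robot

A 6-joint arm with a two-finger parallel gripper is mounted at the origin on the work surface. World frame = base frame: x ahead of the robot, y to its left, z up, the work surface at z = 0. Lengths are in m, angles in degrees, forces in N, time in s.
With the tool pointing down it reaches from about 0.3 to 0.75 m from the base axis. Payload 8.5 kg.
Tool frame: the origin (TCP) lies on the centre line of the jaws, within the pads' length; the fingertips stand 17 mm ahead of it and the grasp point (between the pads) lies 2 mm behind it; z points along the fingers, y is the direction in which the jaws open and shut (so a half turn about z gives the same grasp; the last joint's range is limited). The gripper opens to 85 mm and grips with 20 to 120 N. Pads are 22 mm wide; open, the fingers measure 114 mm over their backs; the gripper's body (76 mm by 85 mm) begins 54 mm behind the grasp point. The pads swing forward as they close: fully open they stand 13 mm farther back than shut.
Start: joints at [-76.507, 21.807, 74.336, -0, 83.858, -12.336], TCP at [0.24, -0.495, 0.248] pointing down, gripper open.
Joint ranges: [-178.18, 178.18], [-50.72, 133.34], [12.68, 142.11], [-81.47, 261.47], [9.98, 163.14], [-165.26, 165.26]. Speed limits (degrees/s): [136.94, 136.94, 180, 180, 180, 180].

## Interface

Orientations are given as a 3x3 rotation matrix whose columns are the frame's x, y, z axes.
In Python, from rig import env, imaging, close_job gives the robot as it stands.
- The arm moves only by the tool step_arm, never from a script. Its argument "steps" is one flat list of numbers, 7 for each row, row after row: the opening, from 0 (shut) to 1 (fully open), then the shift along the tool's x, y, z as a fraction of full scale, then the turn, a rotation vector about the tool's x, y, z as a fraction of full scale. A call has 1 to 10 rows; each row is the pose to reach, as a shift and turn from the pose commanded when the call began, along the tool's axes at that moment; what a row does not reach only later rows make up. Full scale, the value 1, is 0.3 m for a shift and 45 degrees for a turn. A row lasts 1/10 s, in which the tool goes at most 50 mm and 8.59 degrees, less where a joint would pass 70% of its speed; a pose out of reach is approached as far as the arm can. A call with a number of a shift or a turn outside -1 to 1 is refused whole. A call with a gripper value outside its range is refused whole. The fingers move at their own pace and stop on an object; "grip_force" is the grip in N (left out, the last holds). Time passes only in rows, so rows that repeat a pose let the fingers close. It gives the time, the measured TCP pose, the force and the opening at its end, in the units of the state.
- env.observe(): the state, without advancing time (a new reading comes with each control period).
- imaging.get_image(name): name is "scene" or "side" or "wrist"; returns (picture, depth): 384x512x3 uint8, blue, green, red; 384x512 float32, m along the optical axis (not along the pixel's ray), 0 where there is no reading.
- imaging.get_calibration(name): a dict with "camera_matrix" (3x3 intrinsics, pixels), "world_from_camera" (4x4, takes a point from camera to world coordinates). Camera axes: x right, y down, z forward; pixel columns grow to the right and rows downward; lengths in m; the calibration is good to about 2 mm. A picture is of the moment at which its call begins: read the wrist's pose just before it. get_calibration takes no time and is no camera call; for the wrist camera it gives the pose at the moment of the call.
- close_job(): hands the job in, once; it reports no verdict.
Trained networks look in the newest picture that a camera, given by its name, has taken for a name from the list of things; names that differ only in an ending like _2 or _b are one class to them, and where a whole thing is asked for, a point or a joint stands for the part that bears it (a point fixed in the world has none). Each returns a list of dicts, best first, with "score" (0 to 1); they miss things now and then, are a little off and sometimes report something else, mostly with a low value. They report only what shows in the picture. A call takes as long as a camera call. They do not tell look-alikes from the thing itself.
- imaging.spot_in(camera, target): "pixel" ([column, row] in pixels, amid what is visible of it).
- imaging.regions_of(camera, target): "mask" (384x512 bool, what is visible of it) and "pixel" ([column, row] in pixels, amid what is visible of it).
- imaging.pinpoint(camera, target): "pixel" ([column, row] in pixels: a listed point, or the origin of a listed thing).
The state is a dict: "time_s": time; "q": joint angles; "qvel": joint speeds; "joint_efforts": joint torques, N m; "position": TCP position; "tool_rot": TCP orientation; "ft_force": force on the tool from outside, world axes, zero at the start; "wrist_torque": the same for the moment, N m; "grip_width": finger opening in m.
Only numpy, scipy, OpenCV 4.12 (cv2) and the standard library are available. Lean on these libraries where they do the work, as an engineer would, in place of code of your own. Each camera call takes 0.05 s, during which the arm holds its last target.

## Task

Load the slide reader: with one fingertip press down the steel strip along the left of the loading bed, so that the spring-closed cover stands open, and keep it open while the other fingertip pushes the slide carrier along the bed, under the cover, until its nose is against the stop at the end. Then let go, so that the cover shuts over the slide. Only press and push: do not pinch or lift the carrier, never let the cover and the carrier touch, and leave everything else on the bench where it is.

Things in the scene. Friction and masses are not known exactly. Their poses are not given: they have to be found in the camera images.
- reader_bed (a point): Slide reader's loading bed: point midway between its guides on the bed's top face, 30 mm above the table. x runs along the bed to the housing (loading direction), y left, z up: the 'bed' frame, in mm below. Reader fixed, place and yaw vary. White base x -165..150, y -51..86. Aluminium guides 6 thick, 10 high, inner faces y +/-21.5.
- home (a point): Where the carrier's origin is once its nose is against the stop: bed x 102, y 0, z 0; axes as reader_bed. The stop is the front face (x 142) of the white housing, which reaches x 272, y +/-108, 62 mm above the bed.
- cover (a joint): Spring cover angle (rad): 0 shut, 0.70 hard stop. Cover and press strip are one rigid rocker on a rod along x at bed y 34, z 20. Black plate x 52..136 from the rod to y -31; shut, it lies flat, underside z 17; open, its right edge swings up (at 0.70: y -15, z 62). From 0.30 the carrier passes freely. 2 N down on mid strip starts it, about 4 N holds 0.6; let go, it shuts itself.
- skirt (a point): Lower front edge of the skirt (30 wide, 3 thick) hanging at the cover's front end; moves with the cover. Shut: bed x 52, y -7, z 5.5, so it bars the carrier's 11 mm high tray but clears its tongue.
- strip (a point): Middle of the top face of the steel press strip; moves with the cover. Strip 270 long (bed x -135..135, beside the carrier's whole path), 2..44 mm left of the rod, thin black ribs. Shut: point at y 62, z 33, strip sloping up to the left by 0.38 rad; at 0.60 rad y 64, z 15; at 0.70 z 12. May be pressed anywhere along it; a fingertip can slide along it.
- carrier: Slide carrier on the bed between the guides: aluminium tray 80 (x) x 40 x 11 high, glass slide on top; behind it a tongue 26 wide, 3.5 thick, ending in an upright push tab 34 wide, 26 high. Origin: centre of the tray's underside; nose at x +40 faces the housing; tab's rear face at x -64. 0.1 kg. Starts wholly in front of the cover; once home, tongue and tab stay outside it.
- spare: Bystander: a second carrier of the same kind lying on the bench to the left of the reader. Origin as for the carrier.
- dish: Bystander: closed petri dish, 91 across, 16 high. Origin at the centre of its underside.
- oil: Bystander: small amber bottle, 30 across, 62 high. Origin at the centre of its underside.
- marker: Bystander: marker pen, 140 long, 15 thick, lying. Origin on its underside.
- rack: Bystander: white tube rack, 100 x 200, 70 high with its tubes. Origin at the centre of its underside.
- slidebox: Bystander: flat cardboard slide box, 93 x 178 x 38. Origin at the centre of its underside.
- beaker: Bystander: glass beaker, 68 across, 85 high. Origin at the centre of its underside.
Mind the look-alikes: they are no part of the job. What is shaped like the carrier but orange is not meant.

How it is judged:
By the outcome, as a careful person would: the job done as asked, in the order asked, and still so for the second after the job is handed in, with the robot touching nothing.
It also fails if it takes over 42 s, if anything falls off the work surface, if the arm or the gripper's body presses on something with over 40 N, if the wrist force passes 120 N, or if a joint passes its speed limit or range.

## Working session

There is one attempt and no reset: what is moved stays moved. The work goes in short steps, Python scripts to look and compute and a tool call to move; the robot and the scene stay as the last step left them, time stands still between calls to the robot, and variables do not carry over. Pictures are saved under pics/ and viewed, and the job is handed in when it is done.

Besides the shell and the picture viewer there is one more tool, called after "Emit:" by a JSON object that holds its "fn" and its "kwargs", one argument or row to a line. step_arm: Moves the arm, as the interface text tells. Shift numbers are shares of 0.3 m and turn numbers shares of 45 degrees, none past 1 either way. Its arguments: {"type":"object","properties":{"steps":{"type":"array","items":{"type":"number"}},"grip_force":{"type":"number"}},"required":["steps"]}

```bash
ls; mkdir -p pics; python3 - <<'E'
from rig import env, imaging
import cv2,numpy as np
s=env.observe();print(s['time_s'],s['position'],s['tool_rot'],s['grip_width'])
for n in ['scene','side']:
    p,d=imaging.get_image(n); cv2.imwrite(f'pics/{n}0.png',p); np.savez(f'{n}0.npz',p=p,d=d)
    c=imaging.get_calibration(n); print(n,c['camera_matrix'],c['world_from_camera'])
    for t in ['reader_bed','home','skirt','strip','carrier','spare']:
        print(n,t,[(np.round(r['pixel']),round(r['score'],2)) for r in imaging.pinpoint(n,t)][:3])
print(env.observe()['time_s'])
E
```

```text
pics
0.0 [ 0.23953904 -0.49480548  0.24771641] [[ 9.00117538e-01  4.35646987e-01 -3.47013353e-04]
 [ 4.35647013e-01 -9.00116449e-01  1.43469198e-03]
 [ 3.12666813e-04 -1.44256675e-03 -9.99998911e-01]] 0.08518862185000896
scene [[426.4896055    0.         251.88121133]
 [  0.         426.4896055  192.02831954]
 [  0.           0.           1.        ]] [[ 0.65729498  0.48061536 -0.58049306  1.2458095 ]
 [ 0.75360274 -0.41221128  0.51202029 -0.64380301]
 [ 0.00679903 -0.77400952 -0.63313745  0.84459665]
 [ 0.          0.          0.          1.        ]]
scene reader_bed [(array([249., 216.]), 0.88)]
scene home [(array([271., 240.]), 0.56)]
scene skirt [(array([260., 222.]), 0.84)]
scene strip [(array([259., 200.]), 0.84)]
scene carrier [(array([150., 220.]), 0.88), (array([217., 292.]), 0.58), (array([246., 217.]), 0.55)]
scene spare [(array([288., 204.]), 0.77)]
side [[438.81331873   0.         250.65349523]
 [  0.         438.81331873 186.84523806]
 [  0.           0.           1.        ]] [[-0.89773354 -0.27444522  0.34460746  0.15515651]
 [-0.44051259  0.56777521 -0.69539914  0.83473612]
 [-0.00481061 -0.77608706 -0.63060743  0.82106725]
 [ 0.          0.          0.          1.        ]]
side reader_bed [(array([262., 180.]), 0.83)]
side home [(array([230., 173.]), 0.92), (array([246., 163.]), 0.16)]
side skirt [(array([244., 173.]), 0.82), (array([231., 174.]), 0.74)]
side strip [(array([254., 185.]), 0.63)]
side carrier [(array([266., 180.]), 0.79), (array([349., 171.]), 0.75), (array([250., 146.]), 0.48)]
side spare [(array([234., 219.]), 0.88)]
0.7
```

View pics/scene0.png

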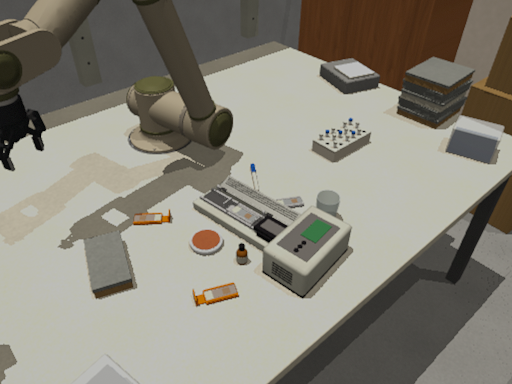

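View pics/side0.png

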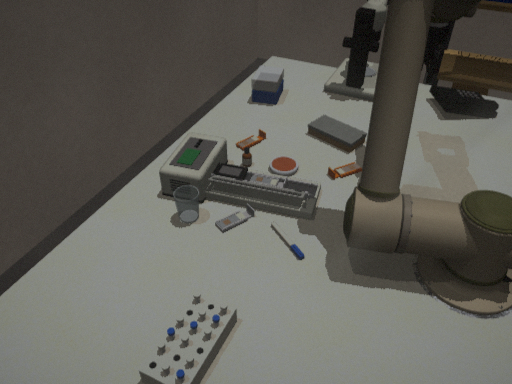

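```bash
cat > h.py <<'E'
import numpy as np
from rig import env, imaging
def ray(c,px):
    K=c['camera_matrix'];T=c['world_from_camera']
    v=T[:3,:3]@np.array([(px[0]-K[0,2])/K[0,0],(px[1]-K[1,2])/K[1,1],1.]);return T[:3,3],v
def atz(c,px,z):
    o,v=ray(c,px);return o+v*(z-o[2])/v[2]
def proj(c,P):
    T=c['world_from_camera'];q=(np.atleast_2d(P)-T[:3,3])@T[:3,:3];u=q@c['camera_matrix'].T
    return u[:,:2]/u[:,2:]
def cloud(c,d):
    K=c['camera_matrix'];T=c['world_from_camera'];v,u=np.mgrid[:d.shape[0],:d.shape[1]]
    P=np.stack([(u-K[0,2])/K[0,0]*d,(v-K[1,2])/K[1,1]*d,d],-1)
    return P@T[:3,:3].T+T[:3,3]
E
python3 - <<'E'
from h import *
import cv2
cs=imaging.get_calibration('scene');cd=imaging.get_calibration('side')
for t,a,b,z in [('bed',(249,216),(262,180),.03),('home',(271,240),(230,173),.03),('skirt',(260,222),(244,173),.0355),('strip',(259,200),(254,185),.063)]:
    print(t,atz(cs,a,z).round(4),atz(cd,b,z).round(4))
for n,(x0,x1,y0,y1) in {'scene':(180,360,150,310),'side':(150,330,120,240)}.items():
    p=np.load(n+'0.npz')['p'][y0:y1,x0:x1]; cv2.imwrite(f'pics/{n}0c.png',cv2.resize(p,None,fx=4,fy=3.6 if 0 else 4,interpolation=cv2.INTER_CUBIC)[:600])
E
```

```text
bed [ 0.5742 -0.0615  0.03  ] [ 0.5716 -0.0804  0.03  ]
home [ 0.6835 -0.0787  0.03  ] [ 0.6716 -0.0695  0.03  ]
skirt [ 0.617  -0.0583  0.0355] [ 0.6307 -0.0812  0.0355]
strip [ 0.5692 -0.0199  0.063 ] [ 0.5647 -0.0125  0.063 ]
```

View pics/scene0c.png

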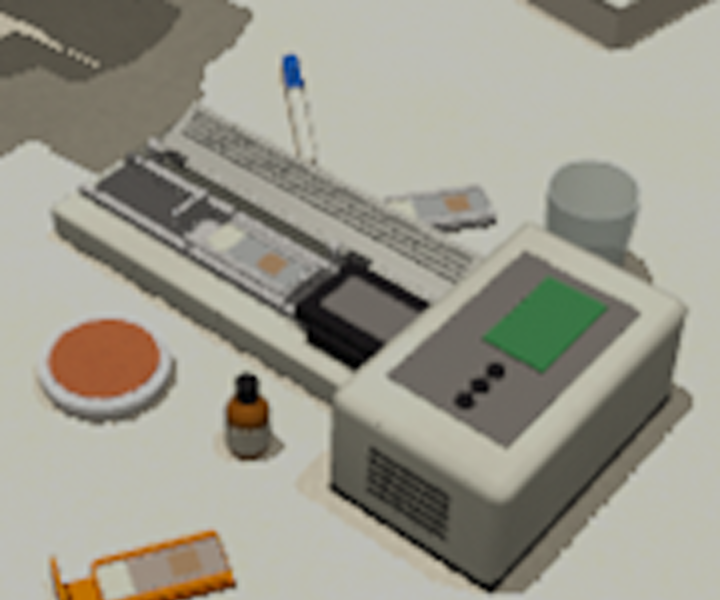

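View pics/side0c.png

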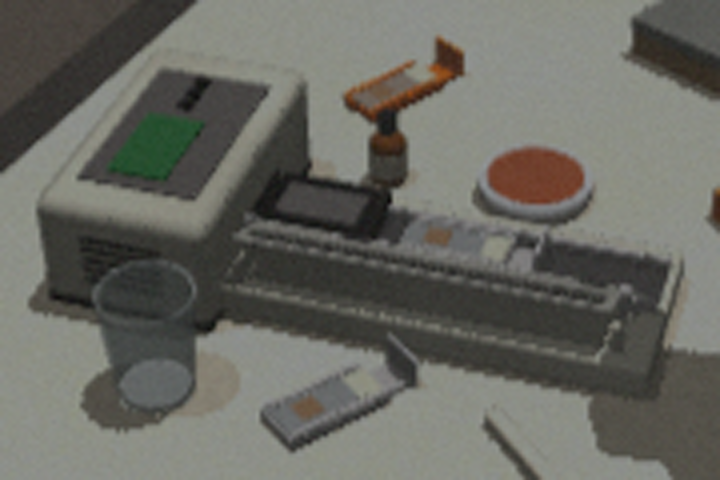

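```bash
python3 - <<'E'
from h import *
import cv2
for n in ['scene','side']:
    c=imaging.get_calibration(n);d=np.load(n+'0.npz')['d'];P=cloud(c,d)
    m=(d>0)&(abs(P[...,2]-.092)<.006)&(P[...,0]>.55)&(P[...,0]<1)&(abs(P[...,1]+.07)<.2)
    k,l,st,_=cv2.connectedComponentsWithStats(m.astype(np.uint8));i=1+st[1:,4].argmax();q=P[l==i]
    print(n,st[i],cv2.minAreaRect((q[:,:2]*1000).astype(np.float32)),q[:,2].mean())
    m=(d>0)&(abs(P[...,2]-.03)<.005)&(P[...,0]>.3)&(P[...,0]<.75)&(abs(P[...,1]+.07)<.15)
    q=P[m];print(len(q),cv2.minAreaRect((q[:,:2]*1000).astype(np.float32)), q.min(0),q.max(0))
E
```

```text
scene [ 263  207   88   68 3085] ((777.123291015625, -42.390647888183594), (128.09776306152344, 212.9940948486328), 8.640460968017578) 0.09198452900774355
1227 ((573.1614990234375, -97.15309143066406), (146.2381591796875, 365.8455505371094), 81.6320571899414) [ 0.39939019 -0.18500336  0.02500227] [ 0.74969392 -0.0215573   0.03498248]
side [ 159  132   67   48 1813] ((773.1058349609375, -38.91014862060547), (129.15003967285156, 217.3194580078125), 8.581292152404785) 0.09297701975663043
2014 ((548.7921752929688, -74.72874450683594), (343.9176330566406, 230.89866638183594), 8.631211280822754) [ 0.39524671 -0.21415758  0.02501773] [0.72418077 0.05657834 0.03496936]
```

```bash
cat >> h.py <<'E'
B0=np.array([.5703,-.0715,.03]);YAW=np.radians(8.6)
def bedR(): c,s=np.cos(YAW),np.sin(YAW);return np.array([[c,-s,0],[s,c,0],[0,0,1.]])
def b2w(b): return B0+bedR()@(np.array(b)/1000)
def w2b(w): return (np.asarray(w)-B0)@bedR()*1000
from scipy.spatial.transform import Rotation as Ro
def want(b,tilt=0):
    "TCP to bed point b (mm), tool down, tool x = bed x"
    s=env.observe();R=s['tool_rot'];Rt=bedR()@np.diag([1.,-1,-1])
    sh=R.T@(b2w(b)-s['position'])/.3;rv=Ro.from_matrix(R.T@Rt).as_rotvec()/np.radians(45)
    print('tcp bed',w2b(s['position']).round(1),'shift',sh.round(4),'turn',rv.round(4),'F bed',(s['ft_force']@bedR()).round(2),'w',round(s['grip_width']*1000,1),'t',s['time_s'])
E
python3 - <<'E'
from h import *
want([-60,10,200])
c=imaging.get_calibration('wrist');T=c['world_from_camera'];s=env.observe();R=s['tool_rot']
print(R.T@(T[:3,3]-s['position']),R.T@T[:3,:3],c['camera_matrix'][0])
E
```

```text
tcp bed [-390.3 -369.3  218.3] shift [ 1.4261 -0.8816  0.0611] turn [0.     0.     0.3829] F bed [-0.84  0.08 -0.47] w 85.3 t 0.7
[ 0.06627186 -0.00064645 -0.12642007] [[ 4.60476978e-04 -9.64755305e-01 -2.63148228e-01]
 [ 9.99999815e-01  3.39800806e-04  5.04097116e-04]
 [-3.96912386e-04 -2.63148412e-01  9.64755283e-01]] [279.08342031   0.         254.40562097]
```

Emit:
{"fn": "step_arm", "kwargs": {
  "steps": [1,0.15,-0.09,0,0,0,0.1,1,0.3,-0.18,0,0,0,0.2,1,0.45,-0.27,0,0,0,0.3,1,0.6,-0.36,0.02,0,0,0.383,1,0.7,-0.45,0.04,0,0,0.383,1,0.8,-0.54,0.06,0,0,0.383,1,0.9,-0.63,0.06,0,0,0.383,1,1,-0.72,0.06,0,0,0.383,1,1,-0.82,0.06,0,0,0.383,1,1,-0.88,0.06,0,0,0.383]
}}

```text
time_s: 1.7
position: [0.394, -0.1248, 0.2303]
tool_rot: [[0.988, 0.151, -0.0], [0.151, -0.988, 0.0], [-0.0, -0.0, -1.0]]
ft_force: [0.2, -0.2, 0.0]
grip_width: 0.0855
```

```bash
python3 -c "
from h import *
want([-60,10,200])"
```

```text
tcp bed [-182.3  -26.4  200.3] shift [ 0.4078 -0.1205  0.0009] turn [-0.0004  0.0004  0.0024] F bed [ 0.13 -0.18  0.01] w 85.5 t 1.7
```

Emit:
{"fn": "step_arm", "kwargs": {
  "steps": [0.5,0.13,-0.03,0,0,0,0,0.5,0.26,-0.07,0,0,0,0,0.5,0.41,-0.1,0,0,0,0,0.5,0.41,-0.1,0,0,0,0,0.5,0.41,-0.1,0,0,0,0,0.5,0.41,-0.1,0,0,0,0]
}}

```text
time_s: 2.3
position: [0.511, -0.0792, 0.2304]
tool_rot: [[0.989, 0.148, -0.0], [0.148, -0.989, -0.0], [-0.0, 0.0, -1.0]]
ft_force: [0.4, 0.3, 0.5]
grip_width: 0.0425
```

```bash
python3 - <<'E'
from h import *
import cv2
want([-60,10,200])
c=imaging.get_calibration('wrist')
p,d=imaging.get_image('wrist'); cv2.imwrite('pics/w1.png',cv2.resize(p,None,fx=1.5,fy=1.5)); np.savez('w1.npz',p=p,d=d,K=c['camera_matrix'],T=c['world_from_camera'])
for t in ['reader_bed','home','skirt','strip','carrier']:
    z={'skirt':.0355,'strip':.063}.get(t,.03)
    for r in imaging.pinpoint('wrist',t)[:2]: print(t,r['pixel'],round(r['score'],2),w2b(atz(c,r['pixel'],z)).round(1))
E
```

```text
tcp bed [-59.8   1.2 200.4] shift [-0.0007 -0.0292  0.0012] turn [ 0.      0.0006 -0.0013] F bed [0.39 0.22 0.49] w 42.5 t 2.3
home [255.9, 14.9] 0.69 [105.7  -0.   -0. ]
skirt [262.9, 72.9] 0.59 [49.1 -7.5  5.5]
strip [200.4, 115.5] 0.84 [ 5.2 56.5 33. ]
carrier [372.5, 280.4] 0.92 [-207.  -155.5   -0. ]
carrier [454.8, 18.0] 0.82 [ 102.7 -206.6   -0. ]
```

View pics/w1.png

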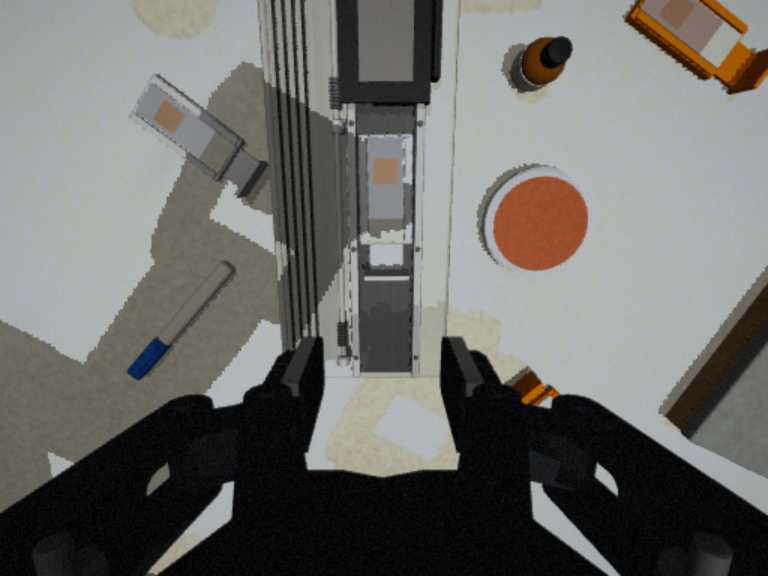

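```bash
python3 - <<'E'
from h import *
import cv2
f=np.load('w1.npz');c=dict(camera_matrix=f['K'],world_from_camera=f['T']);d=f['d'];p=f['p']
P=(cloud(c,d)-B0)@bedR()*1000
# tab: z 15..28 near y 0
m=(d>0)&(P[...,2]>18)&(P[...,2]<30)&(abs(P[...,1])<20)&(P[...,0]<40)&(P[...,0]>-160)
q=P[m];print('tab',len(q),q.min(0),q.max(0),np.median(q,0))
for px in [(258,184),(258,186),(258,188)]: print(px,P[px[1],px[0]].round(1),w2b(atz(c,px,.056)).round(1))
# tray
m=(d>0)&(P[...,2]>9.5)&(P[...,2]<15)&(abs(P[...,1])<19)&(P[...,0]<40)&(P[...,0]>-160);q=P[m];print('tray',len(q),np.percentile(q,[1,50,99],axis=0).round(1))
for r in (200,220,235): 
    print(r,[(u,P[r,u].round(0).tolist()) for u in range(160,312,4)])
# housing front
m=(d>0)&(P[...,2]>55);q=P[m];
cv2.imwrite('pics/w1c.png',cv2.resize(p[40:260,170:310],None,fx=2.7,fy=2.7,interpolation=cv2.INTER_CUBIC))
E
```

```text
tab 147 [-70.63053459 -17.99608201  18.02346892] [-67.15988714  14.55668522  28.54158876] [-68.09706241  -1.30528404  26.00167056]
(258, 184) [-67.9  -2.3  27.3] [-68.3  -2.4  26. ]
(258, 186) [-70.5  -2.4  26.2] [-70.5  -2.4  26. ]
(258, 188) [-79.6  -2.7   0.2] [-72.8  -2.4  26. ]
tray 2400 [[-67.4 -18.6   9.6]
 [ -5.   -0.2  11.2]
 [ 31.5  18.   13.5]]
200 [(160, [-104.0, 128.0, -30.0]), (164, [-104.0, 122.0, -28.0]), (168, [-104.0, 117.0, -30.0]), (172, [-104.0, 112.0, -30.0]), (176, [-104.0, 106.0, -29.0]), (180, [-104.0, 101.0, -30.0]), (184, [-104.0, 96.0, -30.0]), (188, [-83.0, 73.0, 39.0]), (192, [-83.0, 69.0, 37.0]), (196, [-84.0, 66.0, 35.0]), (200, [-84.0, 61.0, 34.0]), (204, [-85.0, 57.0, 33.0]), (208, [-86.0, 53.0, 30.0]), (212, [-86.0, 49.0, 28.0]), (216, [-87.0, 45.0, 26.0]), (220, [-87.0, 40.0, 26.0]), (224, [-88.0, 36.0, 22.0]), (228, [-88.0, 32.0, 23.0]), (232, [-95.0, 29.0, -0.0]), (236, [-92.0, 23.0, 10.0]), (240, [-94.0, 19.0, 2.0]), (244, [-94.0, 14.0, 2.0]), (248, [-95.0, 9.0, 1.0]), (252, [-94.0, 5.0, 2.0]), (256, [-95.0, -0.0, 1.0]), (260, [-94.0, -5.0, 1.0]
[... 1887 characters left out ...]
7.0]), (216, [-129.0, 46.0, 28.0]), (220, [-130.0, 42.0, 25.0]), (224, [-130.0, 37.0, 24.0]), (228, [-131.0, 33.0, 23.0]), (232, [-133.0, 29.0, 18.0]), (236, [-136.0, 24.0, 12.0]), (240, [-141.0, 20.0, 1.0]), (244, [-140.0, 15.0, 2.0]), (248, [-141.0, 10.0, 1.0]), (252, [-141.0, 5.0, 1.0]), (256, [-141.0, -0.0, 1.0]), (260, [-141.0, -5.0, 1.0]), (264, [-140.0, -10.0, 2.0]), (268, [-141.0, -15.0, 2.0]), (272, [-141.0, -21.0, 2.0]), (276, [-137.0, -25.0, 10.0]), (280, [-141.0, -31.0, 0.0]), (284, [-141.0, -36.0, 1.0]), (288, [-141.0, -41.0, 1.0]), (292, [-141.0, -46.0, 1.0]), (296, [-54.0, -20.0, 194.0]), (300, [-49.0, -20.0, 204.0]), (304, [-49.0, -22.0, 203.0]), (308, [-49.0, -24.0, 204.0])]
```

View pics/w1c.png

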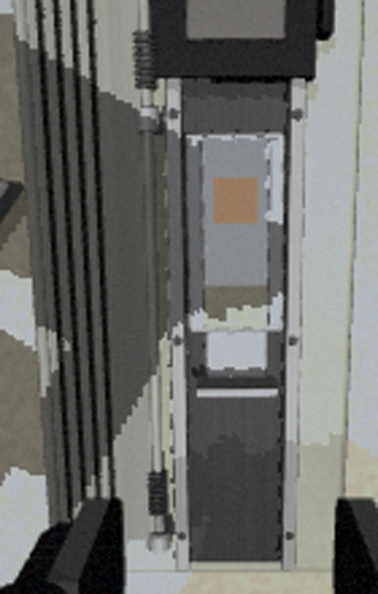

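Emit:
{"fn": "step_arm", "kwargs": {
  "steps": [0.55,-0.06,-0.05,0,0,0,0,0.55,-0.117,-0.096,0.1,0,0,0,0.55,-0.117,-0.096,0.23,0,0,0,0.55,-0.117,-0.096,0.35,0,0,0,0.55,-0.117,-0.096,0.417,0,0,0,0.55,-0.117,-0.096,0.417,0,0,0]
}}

```text
time_s: 3.2
position: [0.4715, -0.0552, 0.1033]
tool_rot: [[0.989, 0.149, -0.005], [0.149, -0.989, 0.002], [-0.004, -0.002, -1.0]]
ft_force: [-0.2, 1.0, 1.2]
grip_width: 0.0471
```

```bash
python3 - <<'E'
from h import *
import cv2
want([-95,30,75])
for n,(x0,x1,y0,y1) in {'side':(190,390,90,240),'wrist':(0,512,0,384)}.items():
    p,d=imaging.get_image(n);q=p[y0:y1,x0:x1]; f=4 if n=='side' else 1.5
    cv2.imwrite(f'pics/{n}2.png',cv2.resize(q,None,fx=f,fy=f,interpolation=cv2.INTER_CUBIC))
    if n=='side':
        P=(cloud(imaging.get_calibration(n),d)-B0)@bedR()*1000
        m=(d>0)&(P[...,0]>-125)&(P[...,0]<-60)&(P[...,1]>45)&(P[...,1]<80)&(P[...,2]>44)&(P[...,2]<110);q=P[m];print(len(q),np.percentile(q,[0,2,50,98],axis=0).round(1))
E
```

```text
tcp bed [-95.2  30.9  73.3] shift [ 0.0008  0.0031 -0.0056] turn [-0.0031  0.0055 -0.0005] F bed [-0.06  1.06  1.23] w 47.1 t 3.2
83 [[-109.1   56.2   58.8]
 [-108.4   58.6   60.4]
 [ -98.3   66.1   79. ]
 [ -85.7   71.4  107.4]]
```

View pics/side2.png

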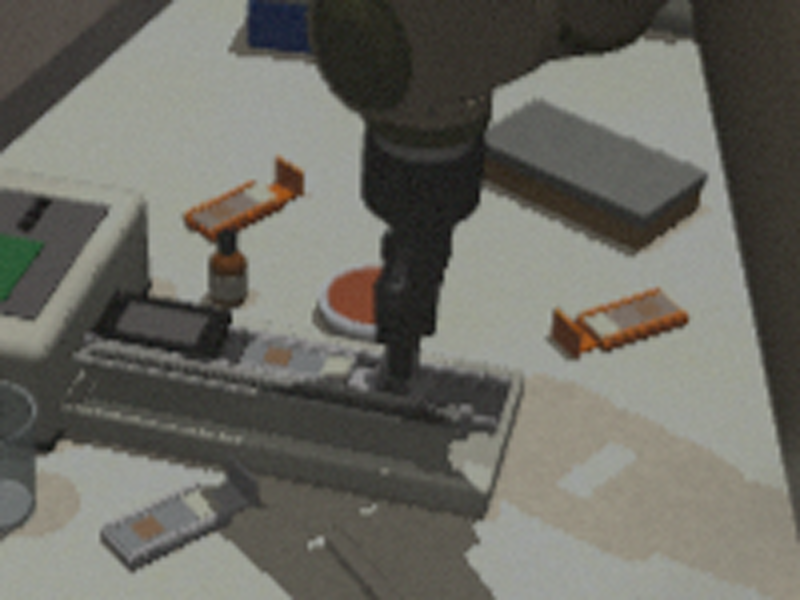

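View pics/wrist2.png

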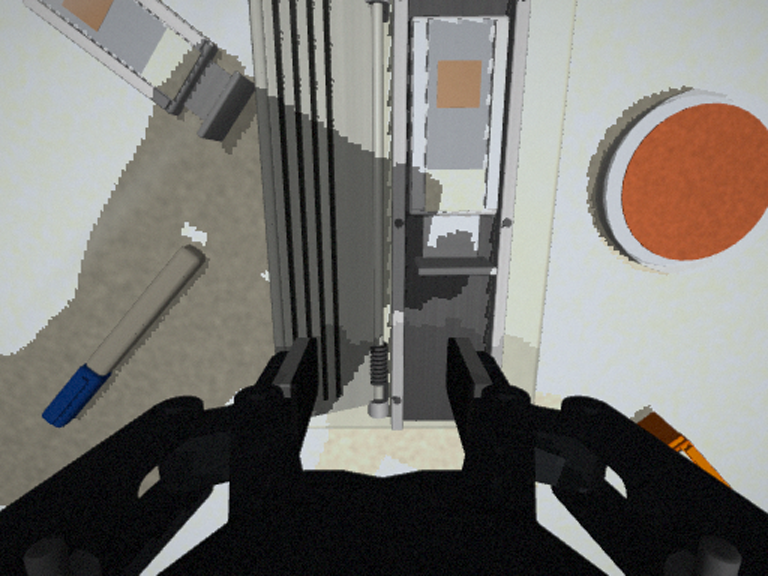

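Emit:
{"fn": "step_arm", "kwargs": {
  "steps": [0.55,0,0,0.04,0,0,0,0.55,0,0,0.07,0,0,0,0.55,0,0,0.08,0,0,0,0.55,0,0,0.09,0,0,0,0.55,0,0,0.1,0,0,0,0.55,0,0,0.1,0,0,0]
}}

```text
time_s: 3.9
position: [0.473, -0.0555, 0.0754]
tool_rot: [[0.989, 0.149, 0.001], [0.149, -0.989, -0.0], [0.001, 0.0, -1.0]]
ft_force: [0.3, 0.4, 1.9]
grip_width: 0.0468
```

```bash
python3 -c "
from h import *
want([-95,30,40])"
```

```text
tcp bed [-93.8  30.4  45.4] shift [-0.004   0.0013  0.0179] turn [ 0.0002 -0.0008 -0.0002] F bed [0.32 0.32 1.88] w 46.8 t 3.9
```

Emit:
{"fn": "step_arm", "kwargs": {
  "steps": [0.55,0,0,0.01,0,0,0,0.55,0,0,0.02,0,0,0,0.55,0,0,0.03,0,0,0,0.55,0,0,0.04,0,0,0,0.55,0,0,0.04,0,0,0,0.55,0,0,0.04,0,0,0]
}}

```text
time_s: 4.5
position: [0.4728, -0.0553, 0.0632]
tool_rot: [[0.989, 0.149, -0.0], [0.149, -0.989, 0.0], [0.0, -0.0, -1.0]]
ft_force: [0.8, 2.7, 3.7]
grip_width: 0.0471
```

```bash
python3 - <<'E'
from h import *
import cv2
want([-95,30,30])
for n,(x0,x1,y0,y1) in {'side':(190,350,110,230),'scene':(170,330,150,270)}.items():
    c=imaging.get_calibration(n)
    p,d=imaging.get_image(n);q=p[y0:y1,x0:x1]
    cv2.imwrite(f'pics/{n}3.png',cv2.resize(q,None,fx=5,fy=5,interpolation=cv2.INTER_CUBIC))
    P=(cloud(c,d)-B0)@bedR()*1000
    m=(d>0)&(P[...,0]>56)&(P[...,0]<130)&(P[...,1]>-40)&(P[...,1]<32)&(P[...,2]>14);q=P[m]
    if len(q)>30:
        k=np.polyfit(q[:,1],q[:,2],1);print(n,len(q),'cover slope',k,-np.arctan(k[0]))
E
```

```text
tcp bed [-94.   30.6  33.2] shift [-0.0033  0.002   0.0107] turn [-0.0004 -0.     -0.0003] F bed [1.17 2.52 3.75] w 47.1 t 4.5
side 469 cover slope [-0.503493   38.51115591] 0.4664381061915355
scene 360 cover slope [-0.24448895 34.42012004] 0.23978510407404713
```

View pics/side3.png

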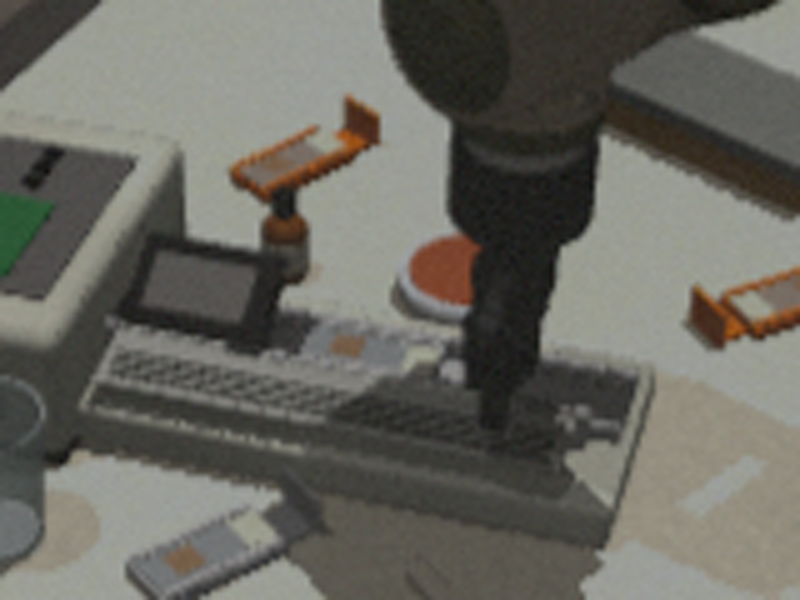

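View pics/scene3.png

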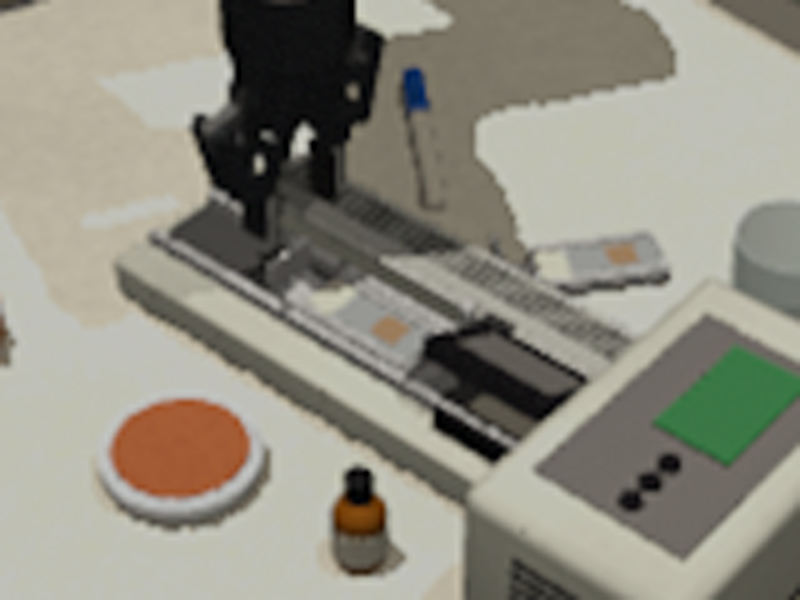

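Emit:
{"fn": "step_arm", "kwargs": {
  "steps": [0.55,0,0,0.005,0,0,0,0.55,0,0,0.01,0,0,0,0.55,0,0,0.015,0,0,0,0.55,0,0,0.015,0,0,0,0.55,0,0,0.015,0,0,0]
}}

```text
time_s: 5.1
position: [0.4729, -0.0558, 0.0587]
tool_rot: [[0.989, 0.15, 0.0], [0.15, -0.989, -0.001], [0.0, 0.001, -1.0]]
ft_force: [0.8, 1.5, 5.2]
grip_width: 0.0472
```

```bash
cat > look.py <<'E'
from h import *
import cv2,sys
tag=sys.argv[1]
want([-95,30,30])
for n,(x0,x1,y0,y1) in {'side':(190,350,110,230),'scene':(170,330,150,270)}.items():
    c=imaging.get_calibration(n)
    p,d=imaging.get_image(n);q=p[y0:y1,x0:x1]
    cv2.imwrite(f'pics/{n}{tag}.png',cv2.resize(q,None,fx=5,fy=5,interpolation=cv2.INTER_CUBIC))
    P=(cloud(c,d)-B0)@bedR()*1000
    if n=='side':
        m=(d>0)&(P[...,0]>60)&(P[...,0]<128)&(P[...,1]>-40)&(P[...,1]<28)&(P[...,2]>14)&(P[...,2]<75);q=P[m]
        k=np.polyfit(q[:,1],q[:,2],1);print(n,len(q),'cover',-np.arctan(k[0]))
E
python3 look.py 4
```

```text
tcp bed [-94.   30.1  28.7] shift [-0.0035  0.0005 -0.0042] turn [ 0.0008 -0.0002 -0.    ] F bed [0.97 1.38 5.18] w 47.2 t 5.1
side 433 cover 0.6545186794254667
```

View pics/scene4.png

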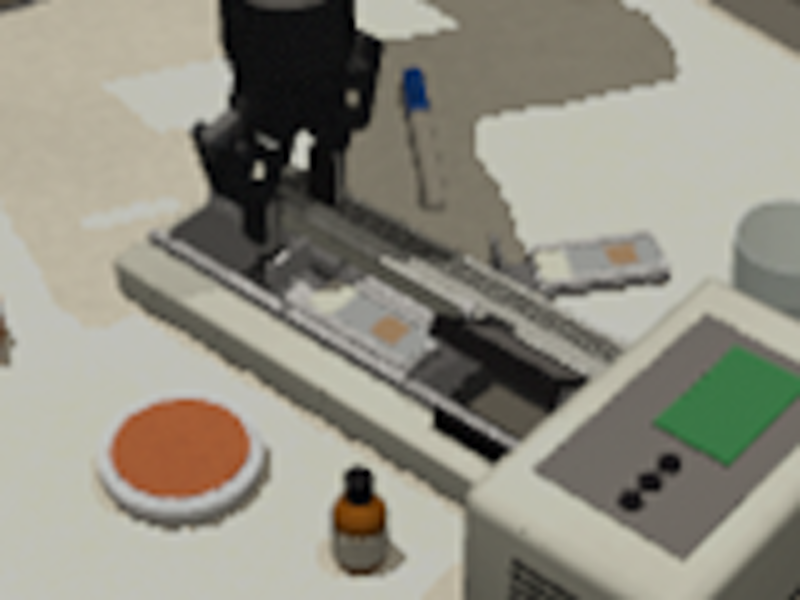

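Emit:
{"fn": "step_arm", "kwargs": {
  "steps": [0.55,0.01,0,-0.003,0,0,0,0.55,0.02,0,-0.003,0,0,0,0.55,0.03,0,-0.003,0,0,0,0.55,0.04,0,-0.003,0,0,0,0.55,0.05,0,-0.003,0,0,0,0.55,0.06,0,-0.003,0,0,0,0.55,0.07,0,-0.003,0,0,0,0.55,0.08,0,-0.003,0,0,0,0.55,0.09,0,-0.003,0,0,0,0.55,0.1,0,-0.003,0,0,0]
}}

```text
time_s: 6.2
position: [0.5027, -0.0509, 0.0596]
tool_rot: [[0.989, 0.149, 0.0], [0.149, -0.989, -0.0], [0.0, 0.0, -1.0]]
ft_force: [-3.3, 1.1, 3.6]
grip_width: 0.0468
```

```bash
python3 look.py 5
```

```text
tcp bed [-63.8  30.5  29.6] shift [-0.104   0.0016 -0.0012] turn [ 0.     -0.     -0.0001] F bed [-3.08  1.61  3.56] w 46.8 t 6.2
side 430 cover 0.6215026182353665
```

View pics/scene5.png

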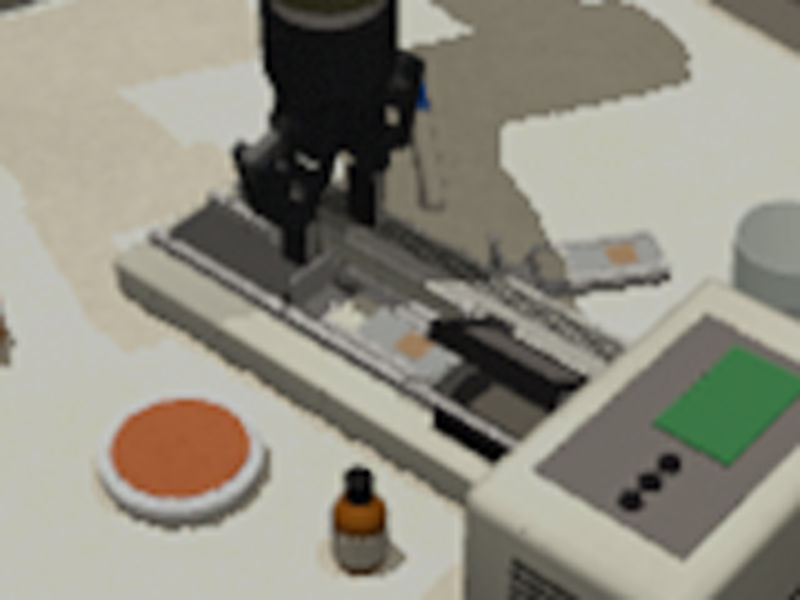

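Emit:
{"fn": "step_arm", "kwargs": {
  "steps": [0.55,0.015,0,0,0,0,0,0.55,0.03,0,0,0,0,0,0.55,0.045,0,0,0,0,0,0.55,0.06,0,0,0,0,0,0.55,0.075,0,0,0,0,0,0.55,0.09,0,0,0,0,0,0.55,0.105,0,0,0,0,0,0.55,0.12,0,0,0,0,0,0.55,0.135,0,0,0,0,0,0.55,0.15,0,0,0,0,0]
}}

```text
time_s: 7.3
position: [0.5473, -0.0441, 0.0596]
tool_rot: [[0.989, 0.15, -0.0], [0.15, -0.989, -0.0], [-0.0, -0.0, -1.0]]
ft_force: [-4.2, 1.4, 5.1]
grip_width: 0.0473
```

```bash
python3 look.py 6
```

```text
tcp bed [-18.7  30.5  29.6] shift [-0.2544  0.0016 -0.0012] turn [-0.      0.0001 -0.    ] F bed [-3.99  2.01  5.08] w 47.3 t 7.3
side 429 cover 0.6259862179145633
```

View pics/scene6.png

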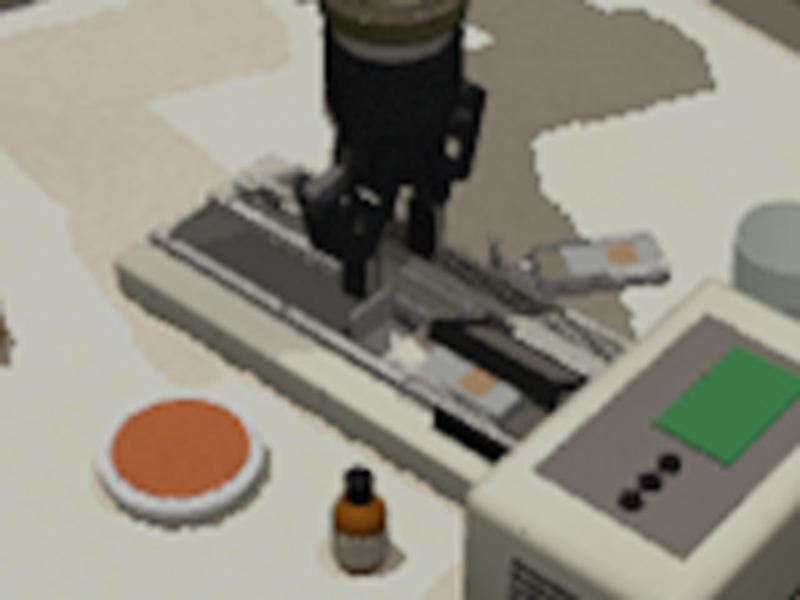

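Emit:
{"fn": "step_arm", "kwargs": {
  "steps": [0.55,0.015,0,0,0,0,0,0.55,0.03,0,0,0,0,0,0.55,0.045,0,0,0,0,0,0.55,0.06,0,0,0,0,0,0.55,0.075,0,0,0,0,0,0.55,0.09,0,0,0,0,0,0.55,0.105,0,0,0,0,0,0.55,0.12,0,0,0,0,0,0.55,0.13,0,0,0,0,0,0.55,0.13,0,0,0,0,0]
}}

```text
time_s: 8.4
position: [0.5859, -0.0383, 0.0597]
tool_rot: [[0.989, 0.149, 0.001], [0.149, -0.989, 0.0], [0.001, 0.0, -1.0]]
ft_force: [-1.9, 1.8, 4.0]
grip_width: 0.0466
```

```bash
python3 look.py 7
```

```text
tcp bed [20.4 30.5 29.7] shift [-0.3847  0.0016 -0.0013] turn [ 0.0001 -0.0009 -0.0001] F bed [-1.6   2.07  4.04] w 46.6 t 8.4
side 419 cover 0.6268205754026083
```

View pics/scene7.png

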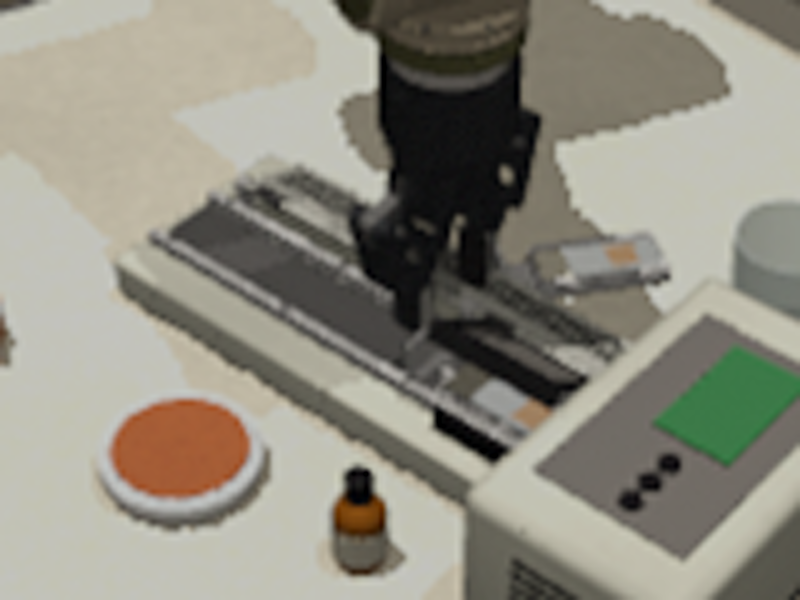

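Emit:
{"fn": "step_arm", "kwargs": {
  "steps": [0.55,0.004,0,0,0,0,0,0.55,0.008,0,0,0,0,0,0.55,0.012,0,0,0,0,0,0.55,0.014,0,0,0,0,0,0.55,0.014,0,0,0,0,0]
}}

```text
time_s: 9.0
position: [0.5893, -0.0378, 0.0596]
tool_rot: [[0.989, 0.149, -0.001], [0.149, -0.989, -0.0], [-0.001, -0.0, -1.0]]
ft_force: [-3.3, 1.6, 5.2]
grip_width: 0.0468
```

Emit:
{"fn": "step_arm", "kwargs": {
  "steps": [0.55,0.002,0,0,0,0,0,0.55,0.004,0,0,0,0,0,0.55,0.004,0,0,0,0,0]
}}

```text
time_s: 9.3
position: [0.5905, -0.0376, 0.0596]
tool_rot: [[0.989, 0.149, -0.001], [0.149, -0.989, -0.0], [-0.001, -0.0, -1.0]]
ft_force: [-4.8, 0.7, 3.8]
grip_width: 0.0466
```

Emit:
{"fn": "step_arm", "kwargs": {
  "steps": [0.55,0.002,0,0,0,0,0,0.55,0.003,0,0,0,0,0,0.55,0.003,0,0,0,0,0]
}}

```text
time_s: 9.6
position: [0.5914, -0.0375, 0.0596]
tool_rot: [[0.989, 0.149, -0.001], [0.149, -0.989, 0.0], [-0.001, -0.0, -1.0]]
ft_force: [-4.0, 0.2, 4.4]
grip_width: 0.047
```

Emit:
{"fn": "step_arm", "kwargs": {
  "steps": [0.55,0.002,0,0,0,0,0,0.55,0.003,0,0,0,0,0,0.55,0.003,0,0,0,0,0]
}}

```text
time_s: 9.9
position: [0.5924, -0.0373, 0.0596]
tool_rot: [[0.989, 0.149, -0.001], [0.149, -0.989, 0.0], [-0.001, -0.0, -1.0]]
ft_force: [-4.9, 0.4, 5.2]
grip_width: 0.0471
```

Emit:
{"fn": "step_arm", "kwargs": {
  "steps": [0.55,0.002,0,0,0,0,0,0.55,0.003,0,0,0,0,0,0.55,0.003,0,0,0,0,0]
}}

```text
time_s: 10.2
position: [0.5925, -0.0373, 0.0595]
tool_rot: [[0.989, 0.149, -0.003], [0.149, -0.989, -0.0], [-0.003, -0.0, -1.0]]
ft_force: [-8.1, 0.0, 7.1]
grip_width: 0.0469
```

Emit:
{"fn": "step_arm", "kwargs": {
  "steps": [0.55,0.002,0,0,0,0,0,0.55,0.003,0,0,0,0,0,0.55,0.003,0,0,0,0,0]
}}

```text
time_s: 10.5
position: [0.5926, -0.0373, 0.0596]
tool_rot: [[0.989, 0.149, -0.005], [0.149, -0.989, -0.0], [-0.005, -0.001, -1.0]]
ft_force: [-12.2, -0.5, 10.2]
grip_width: 0.0469
```

```bash
python3 look.py 8; python3 - <<'E'
from h import *
import cv2
c=imaging.get_calibration('wrist');p,d=imaging.get_image('wrist');cv2.imwrite('pics/w8.png',cv2.resize(p,None,fx=1.5,fy=1.5))
P=(cloud(c,d)-B0)@bedR()*1000
m=(d>0)&(P[...,2]>18)&(P[...,2]<30)&(abs(P[...,1])<16)&(P[...,0]<60)&(P[...,0]>25);q=P[m];print(len(q),q and 0 if 0 else np.percentile(q,[2,50,98],axis=0).round(1) if len(q) else '')
E
```

```text
tcp bed [27.2 30.5 29.6] shift [-4.072e-01  1.800e-03  4.000e-04] turn [-0.0007  0.0058 -0.0004] F bed [-12.17   1.37  10.22] w 46.9 t 10.5
side 377 cover 0.6335275665879317
924 [[ 27.2 -14.8  18.6]
 [ 40.3   1.5  26.1]
 [ 41.5  14.8  29.4]]
```

View pics/w8.png

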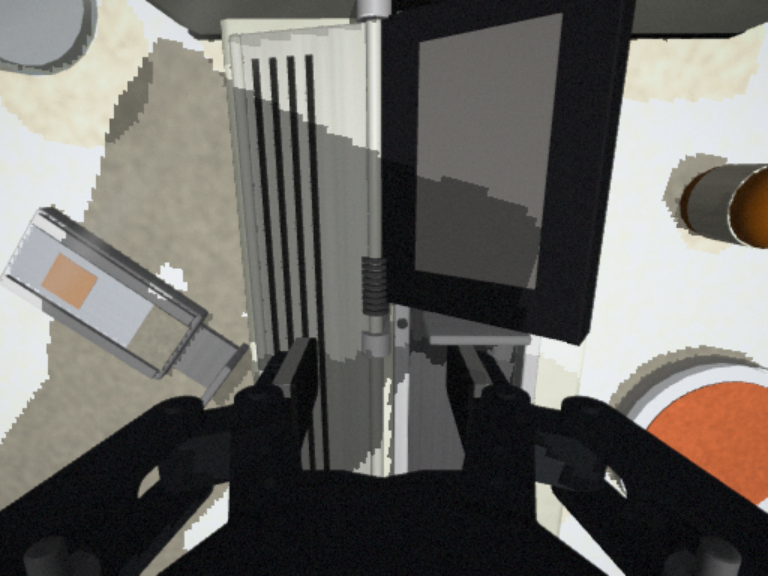

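Emit:
{"fn": "step_arm", "kwargs": {
  "steps": [0.55,-0.005,0,0,0,0,0,0.55,-0.01,0,0,0,0,0,0.55,-0.02,0,0,0,0,0,0.55,-0.035,0,0,0,0,0,0.55,-0.05,0,0,0,0,0,0.55,-0.05,0,0,0,0,0]
}}

```text
time_s: 11.25
position: [0.5791, -0.0395, 0.0598]
tool_rot: [[0.989, 0.149, 0.0], [0.149, -0.989, -0.0], [-0.0, 0.0, -1.0]]
ft_force: [1.8, 1.2, 3.8]
grip_width: 0.0469
```

```bash
python3 look.py 9; python3 - <<'E'
from h import *
import cv2
c=imaging.get_calibration('wrist');p,d=imaging.get_image('wrist');cv2.imwrite('pics/w9.png',cv2.resize(p,None,fx=1.5,fy=1.5))
P=(cloud(c,d)-B0)@bedR()*1000
m=(d>0)&(P[...,2]>22)&(P[...,2]<30)&(abs(P[...,1])<16)&(P[...,0]<60)&(P[...,0]>28);q=P[m];print(len(q),np.percentile(q,[2,50,98],axis=0).round(1))
E
```

```text
tcp bed [13.5 30.3 29.8] shift [-0.3618  0.0011 -0.0007] turn [ 0.0004  0.     -0.0003] F bed [2.01 0.95 3.79] w 46.9 t 11.25
side 432 cover 0.6224655225539589
578 [[ 38.  -15.2  22.4]
 [ 40.1  -0.1  26.4]
 [ 41.3  14.9  27.9]]
```

View pics/scene9.png

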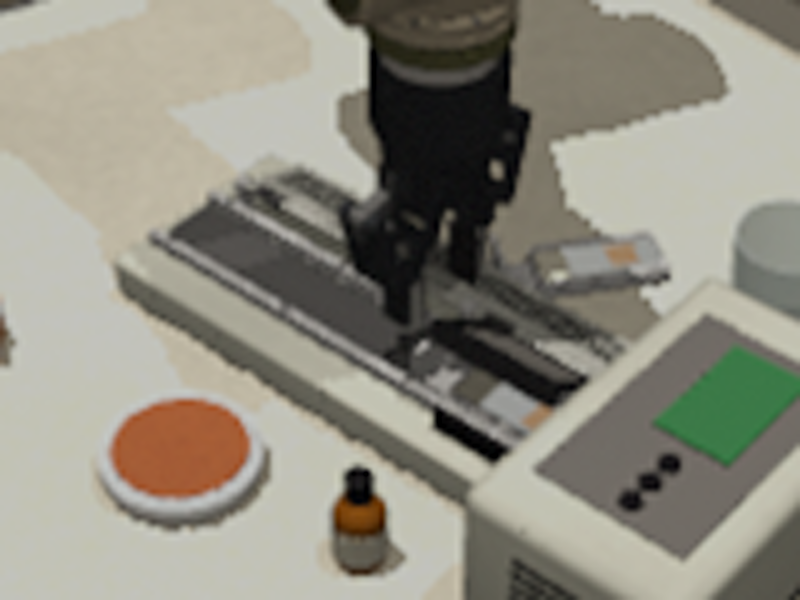

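Emit:
{"fn": "step_arm", "kwargs": {
  "steps": [0.55,0,0,-0.01,0,0,0,0.55,0,0,-0.02,0,0,0,0.55,0,0,-0.03,0,0,0,0.55,0,0,-0.04,0,0,0,0.55,0,0,-0.05,0,0,0,0.55,0,0,-0.06,0,0,0,0.55,0,0,-0.08,0,0,0,0.55,0,0,-0.12,0,0,0,0.55,0,0,-0.2,0,0,0,0.55,0,0,-0.3,0,0,0]
}}

```text
time_s: 12.4
position: [0.579, -0.039, 0.1503]
tool_rot: [[0.989, 0.15, -0.002], [0.15, -0.989, 0.001], [-0.002, -0.001, -1.0]]
ft_force: [0.3, -0.8, -0.1]
grip_width: 0.0471
```

Emit:
{"fn": "step_arm", "kwargs": {
  "steps": [0.55,-0.1,0,-0.1,0,0,0,0.55,-0.2,0,-0.2,0,0,0,0.55,-0.2,0,-0.25,0,0,0,0.55,-0.2,0,-0.25,0,0,0,0.55,-0.2,0,-0.25,0,0,0]
}}

```text
time_s: 12.9
position: [0.5202, -0.0481, 0.2245]
tool_rot: [[0.989, 0.15, 0.0], [0.15, -0.989, 0.0], [0.0, -0.0, -1.0]]
ft_force: [0.5, 0.1, -0.4]
grip_width: 0.0468
```

```bash
python3 look.py 10; python3 - <<'E'
from h import *
import cv2
c=imaging.get_calibration('wrist');p,d=imaging.get_image('wrist');cv2.imwrite('pics/w10.png',cv2.resize(p,None,fx=1.5,fy=1.5))
P=(cloud(c,d)-B0)@bedR()*1000
m=(d>0)&(P[...,2]>22)&(P[...,2]<32)&(abs(P[...,1])<16)&(P[...,0]<48)&(P[...,0]>20);q=P[m];print(len(q),np.percentile(q,[2,50,98],axis=0).round(1))
m=(d>0)&(P[...,2]>10)&(P[...,2]<60)&(P[...,1]>-28)&(P[...,1]<20)&(P[...,0]<125)&(P[...,0]>60);q=P[m];print(len(q),np.percentile(q,[2,50,98],axis=0).round(1))
E
```

```text
tcp bed [-46.   30.6 194.5] shift [-0.1633  0.0021  0.5483] turn [-0.0001 -0.0001 -0.    ] F bed [ 0.47 -0.   -0.39] w 46.8 t 12.9
side 283 cover -0.01533773367921091
125 [[ 37.5 -15.1  24.5]
 [ 38.5  -0.2  26.7]
 [ 40.3  14.6  28.5]]
3618 [[ 61.4 -27.   19.8]
 [ 93.   -3.9  21.7]
 [121.9  19.   23.4]]
```

View pics/w10.png

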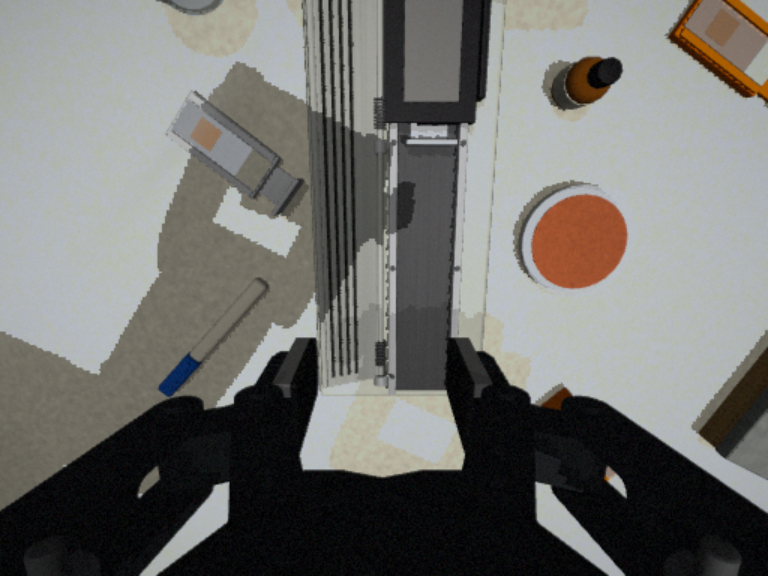

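View pics/scene10.png

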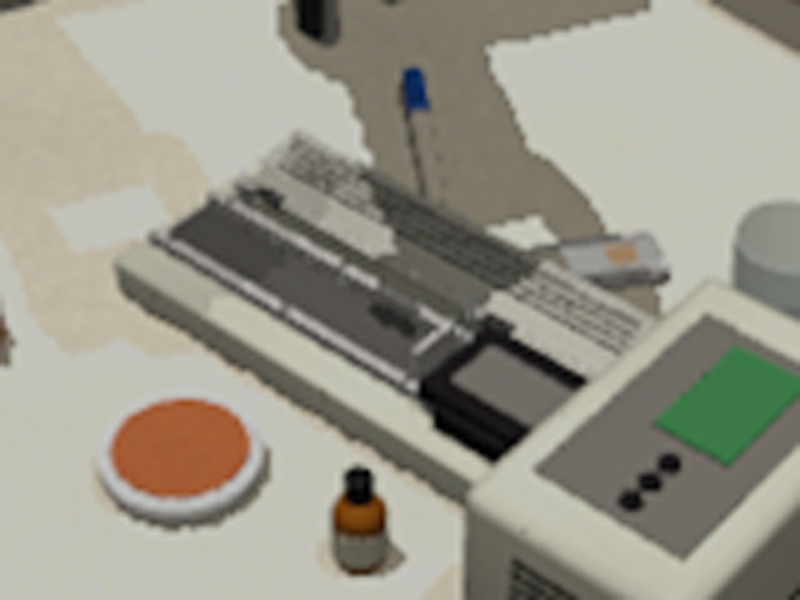

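The wrist picture shows the cover shut (front edge at row 122) with the tab just outside it at about (432,141). The bystanders are where they were and the arm is clear.

```bash
python3 -c "
from rig import close_job
print(close_job())"
```

```text
the job is handed in; nothing more can be done
None
```

The slide carrier is home against the stop, the cover has shut over it, and the job is handed in at about 13 s of the 42 s allowed.

- **How it was done:** With the jaws half open, the left fingertip pressed the strip until the cover stood at about 0.62 rad. The right fingertip then pushed the grey carrier's tab along the bed, about 109 mm. I backed off 14 mm before lifting, so the carrier was neither pinched nor lifted.
- **Contact with the stop:** The tool stopped moving at bed x 27.2 mm, where I expected about 27. The push force rose from about 4 N to 12 N there.
- **Last checks:** Depth readings put the tab's rear face at about bed x 38 mm, the home value. The cover measured about 0 rad (shut). The dish, bottle, marker and spare carrier looked unmoved in the last wrist picture. I judged these by eye and did not re-measure them.
- **Disagreement:** While the cover was part open, the scene camera's fit gave 0.24 rad against 0.47 rad from the side camera. I used the side camera, because its value matched the height of the strip.

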